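# Drive the worn bushing out of the block with the drift

### The arm

A 7-joint arm with a two-finger parallel gripper is mounted at the origin on a cart in front of the work surface, level with it; the furniture and walls round the work are solid. World frame = base frame: x ahead of the robot, y to its left, z up, the work surface at z = 0. Lengths are in m, angles in rad, forces in N, time in s.
With the tool pointing down it reaches from about 0.4 to 0.85 m from the base axis. Payload 10.4 kg.
Tool frame: the origin (TCP) lies midway between the tips of the shut fingers; the grasp point (between the pads) lies 19 mm behind it; y points along the fingers, x is the direction in which the jaws open and shut, and the axes are right-handed (so a half turn about y gives the same grasp; the last joint's range is limited). The gripper opens to 87 mm and grips with 3 to 60 N. Pads are 19 mm wide; open, the fingers measure 117 mm over their backs; the gripper's body (75 mm by 190 mm) begins 51 mm behind the grasp point.
Start: joints at [1.103, 0.332, -0.065, 1.46, 0.022, 1.35, -0.088], TCP at [0.269, -0.564, 0.223] pointing down, gripper open.
Joint ranges: [-2.6, 2.6], [-0.5, 2.12], [-1.47, 1.34], [0.16, 2.42], [-1.27, 4.41], [0.06, 2.06], [-2.6, 2.6]. Speed limits (rad/s): [2.22, 2.22, 2.79, 2.79, 3.14, 3.14, 3.14].

### API

Orientations are given as a unit quaternion [x, y, z, w].
In Python, from bench import r gives the robot as it stands. The module is installed in compiled form; this text tells all that it offers.
- The arm moves only by the tool arm_command, never from a script. Its argument "deltas" is one flat list of numbers, 6 for each row, row after row: the shift along the tool's x, y, z in m, then the turn, a rotation vector about the tool's x, y, z in degrees. In form: [tx, ty, tz, ax, ay, az, tx, ty, tz, ax, ay, az, ...]. A call has 1 to 8 rows; each row is the pose to reach, as a shift and turn from the pose commanded when the call began, along the tool's axes at that moment; what a row does not reach only later rows make up. A row lasts 1/8 s, in which the tool goes at most 62.5 mm and 10.7 degrees, less where a joint would pass 70% of its speed; a pose out of reach is approached as far as the arm can. A call with a gripper value outside its range is refused whole. "hand" is the opening, from 0 (shut) to 1 (fully open), set as the call begins (left out, the last holds). The fingers move at their own pace and stop on an object; "grip_force" is the grip in N (left out, the last holds). Time passes only in rows, so rows that repeat a pose let the fingers close. It gives the time, the measured TCP pose, the force and the opening at its end, in the units of the state.
- r.read_state(): the state, without advancing time (a new reading comes with each control period).
- r.camera(name): name is "scene" or "side" or "wrist"; returns a dict with "image" (420x560x3 uint8, red, green, blue), "intrinsics" (3x3 intrinsics, pixels), "world_from_camera" (4x4, takes a point from camera to world coordinates); the wrist camera has in their place "hand_eye" (4x4, takes a point from camera to tool coordinates, whose origin is the TCP and whose axes are the tool frame's). Camera axes: x right, y down, z forward; pixel columns grow to the right and rows downward; lengths in m; the calibration is good to about 2 mm. The wrist camera is an equidistant fisheye: a pixel r from the principal point sees the ray r / f radians off the axis. A picture is of the moment at which its call begins: read the wrist's pose just before it. There is no depth.
- r.close_job(): hands the job in, once; it reports no verdict.
Trained networks look in a picture, given as the dict that the camera call returned (one of the last four; its "shot" number tells which), for a name from the list of things; names that differ only in an ending like _2 or _b are one class to them, and where a whole thing is asked for, a point or a joint stands for the part that bears it (a point fixed in the world has none). Each returns a list of dicts, best first, with "conf" (0 to 1); they miss things now and then, are a little off and sometimes report something else, mostly with a low value. They report only what shows in the picture. A call takes as long as a camera call. They do not tell look-alikes from the thing itself.
- r.boxes_of(picture, query): "centre" ([row, column] in pixels, amid what is visible of it).
- r.regions_of(picture, query): "region" (420x560 bool, what is visible of it) and "centre" ([row, column] in pixels, amid what is visible of it).
The state is a dict: "time": time; "joint_positions": joint angles; "joint_vel": joint speeds; "joint_torque": joint torques, N m; "ee_pos": TCP position; "eef_rot": TCP orientation; "ft_force": force on the tool from outside, world axes, zero at the start; "torque": the same for the moment, N m; "width": finger opening in m.
Only numpy, scipy, OpenCV 4.12 (cv2) and the standard library are available. Lean on these libraries where they do the work, as an engineer would, in place of code of your own. Each camera call takes 0.05 s, during which the arm holds its last target.

### The job

Take the steel drift from its cradle and use its round nose to push the hollow bushing right through its bore, so that it drops into the tray behind the block; leave the solid dowel that stands out of the other bore where it is. Then pull the drift out and lay it back in its cradle, resting in both saddles. Do not disturb the spanner, the plug gauge and the black lever lying nearby.

Things in the scene. Friction and masses are not known exactly. Their poses are not given: they have to be found in the camera images.
- block: Fixed aluminium block, 30 mm thick (x -15 to 15), 100 mm wide in y, top at z = 62 mm (set screws to 69 mm), on a dark base plate 8 mm thick (x -21 to 91, y -58 to 58 mm). Origin on the bench under the block's middle; x runs through the block along the two level bores, away from the robot: the pushing direction; z up. One bore holds the bushing, the other the dowel; which is which varies.
- bore_left (a point): Centre of the left bore's mouth in the block's near face (block frame x -15, y +25, z 46 mm). The bore is 17 mm wide, goes straight through along the block's x and is bevelled 3 mm at the mouth.
- bore_right (a point): Centre of the right bore's mouth in the near face (block frame x -15, y -25, z 46 mm); like the left one.
- tray (a point): Middle of the floor of the catch tray behind the block (block frame x 50, y 0, z 10 mm). Inside it spans x 15 to 85 and y -49 to 49 mm; its walls reach z = 30 mm.
- bushing: Hollow steel bushing, 16 mm diameter, 26 mm long, with an 8 mm hole visible in its ends (too small for the drift's nose). Origin at its middle, own x along its axis. It starts in one of the bores about 2 mm below both faces, held by a spring shoe: 5 to 15 N of push moves it; it is loose once it has moved about 17 mm.
- dowel: Solid steel dowel pin, 16 mm diameter, 40 mm long, ends plain without a hole. It sits in the other bore and stands 12 mm out of the block's near face, held by a spring shoe in the same way, and stays there. Origin on its axis 27 mm from the end that stands out; own x along the axis, away from that end.
- drift: Loose steel drift, about 0.16 kg: square handle 16 x 16 x 84 mm (own x -42 to 42 mm, and a 3 mm button behind) and round nose of 11 mm diameter (x 42 to 90 mm). Origin at the middle of the handle on the axis; x points to the nose. It starts level in the cradle, axis 42 mm above the bench, nose away from the robot, the handle's middle free to grip across y from above.
- drift_tip (a point): Centre of the flat end of the drift's nose, 90 mm along the drift's x from its origin.
- cradle: Fixed black cradle, base 80 x 50 x 8 mm, two saddles 8 mm thick at x = -30 and +30 mm, each a level rest at z = 34 mm between cheeks flaring from about 20 mm apart at the rest to 31 mm at the top (z 51 mm). Origin on the bench under its middle; x along the drift. Lying right, the drift's origin is 42 mm above this one, within 15 mm along x, its axis along x.
- spanner: Small steel combination spanner lying flat, 157 x 25 x 8 mm, origin at its middle on the bench. Bystander.
- plug_gauge: Steel plug gauge lying down, 89 x 23 x 20 mm, origin at its middle on the bench. Bystander.
- lever_4: Small black moulded lever, 65 x 22 x 14 mm, origin at its middle on the bench. Bystander.
There are look-alikes about, which are no part of the job. Leave any green look-alike of the cradle alone.

How it is judged:
On the way:
1. with the drift's nose in the bore, the bushing is pushed out past the far face of the block (x of bushing in the frame of block above 0.02 m and x of drift_tip in the frame of block above 0.006 m and z of drift_tip in the frame of block between 0.037 and 0.055 m and y of drift_tip in the frame of block between -0.034 and 0.034 m), for 0.05 s.
At the end, for the whole second after the job is handed in: The bushing lies at rest in the tray behind the block; the dowel is still in its bore, moved by less than 4 mm; the drift rests in both saddles of its cradle (origin within 15 mm along and 8 mm across the cradle, 36 to 47 mm above its origin, axes within 0.15 rad), at rest (x of bushing in the frame of block between 0.015 and 0.087 m and y of bushing in the frame of block between -0.05 and 0.05 m and z of bushing in the frame of block between 0 and 0.032 m and linear speed of bushing below 0.03 m/s and distance of dowel from where it was at the start of the episode below 0.004 m and x of drift in the frame of cradle between -0.015 and 0.015 m and y of drift in the frame of cradle between -0.008 and 0.008 m and z of drift in the frame of cradle between 0.036 and 0.047 m and angle between the x axis of drift and the x axis of cradle, either way round below 0.15 rad and linear speed of drift below 0.02 m/s); the robot touches nothing.
It fails at once if the dowel is pushed 6 mm or more (distance of dowel from where it was at the start of the episode above 0.006 m).
It fails at once if the spanner is shifted by more than 30 mm (distance of spanner from where it was at the start of the episode above 0.03 m).
It fails at once if the plug gauge is shifted by more than 30 mm (distance of plug_gauge from where it was at the start of the episode above 0.03 m).
It fails at once if the black lever is shifted by more than 30 mm (distance of lever_4 from where it was at the start of the episode above 0.03 m).
It also fails if it takes over 51 s, if anything falls off the work surface, if the arm or the gripper's body presses on something with over 40 N, if the wrist force passes 120 N, or if a joint passes its speed limit or range.

## Working session

There is one attempt and no reset: what is moved stays moved. The work goes in short steps, Python scripts to look and compute and a tool call to move; the robot and the scene stay as the last step left them, time stands still between calls to the robot, and variables do not carry over. Pictures are saved under pics/ and viewed, and the job is handed in when it is done.

Besides the shell and the picture viewer there is one more tool, called as name(argument=value, ...) on one line, values as JSON. arm_command: Moves the arm, as the interface text tells. Its arguments: {"type":"object","properties":{"deltas":{"type":"array","items":{"type":"number"}},"hand":{"type":"number"},"grip_force":{"type":"number"}},"required":["deltas"]}

```bash
mkdir -p pics
cat > h.py <<'E'
import numpy as np,cv2
from bench import r
from scipy.spatial.transform import Rotation as R
def save(p,n,crop=None,s=1):
    im=p["image"][:,:,::-1]
    if crop: im=im[crop[0]:crop[1],crop[2]:crop[3]]
    im=cv2.resize(im,None,fx=s,fy=s,interpolation=cv2.INTER_CUBIC) if s!=1 else im
    cv2.imwrite("pics/"+n+".png",im)
def T(st):
    M=np.eye(4);M[:3,:3]=R.from_quat(st["eef_rot"]).as_matrix();M[:3,3]=st["ee_pos"];return M
def ray(p,rc,Tw=None):
    K=np.array(p["intrinsics"]);v,u=rc
    x=(u-K[0,2])/K[0,0];y=(v-K[1,2])/K[1,1]
    if Tw is None:
        M=np.array(p["world_from_camera"]);d=np.array([x,y,1.])
    else:
        M=Tw@np.array(p["hand_eye"]);th=np.hypot(x,y);d=np.array([np.sin(th)*x/max(th,1e-9),np.sin(th)*y/max(th,1e-9),np.cos(th)])
    d=M[:3,:3]@d;return M[:3,3],d/np.linalg.norm(d)
def proj(p,X,Tw=None):
    K=np.array(p["intrinsics"]);M=np.array(p["world_from_camera"]) if Tw is None else Tw@np.array(p["hand_eye"])
    c=M[:3,:3].T@(np.array(X)-M[:3,3])
    if Tw is None: q=c[:2]/c[2]
    else:
        n=np.hypot(c[0],c[1]);q=c[:2]/max(n,1e-9)*np.arctan2(n,c[2])
    return np.array([K[1,1]*q[1]+K[1,2],K[0,0]*q[0]+K[0,2]])
def atz(rr,z):
    o,d=rr;return o+d*(z-o[2])/d[2]
def tri(rs):
    A=np.zeros((3,3));b=np.zeros(3)
    for o,d in rs:
        P=np.eye(3)-np.outer(d,d);A+=P;b+=P@o
    X=np.linalg.solve(A,b);return X,[float(np.linalg.norm((np.eye(3)-np.outer(d,d))@(X-o))) for o,d in rs]
E
python3 - <<'E'
from h import *
np.set_printoptions(precision=4,suppress=True)
st=r.read_state();print({k:np.round(v,4) for k,v in st.items()})
for n in ["scene","side","wrist"]:
    p=r.camera(n);save(p,n+"0");print(n,np.array(p["intrinsics"]).tolist());print(np.array(p.get("world_from_camera",p.get("hand_eye"))))
    for q in ["drift","cradle","block","bushing","dowel","spanner","plug_gauge","lever_4"]:
        print(n,q,[(np.round(b["centre"]).astype(int).tolist(),round(b["conf"],2)) for b in r.boxes_of(p,q)])
E
```

```text
{'time': np.float64(0.0), 'joint_positions': array([ 1.1034,  0.3329, -0.0647,  1.461 ,  0.0216,  1.3499, -0.0885]), 'joint_vel': array([-0.0003,  0.0008,  0.0012,  0.0006,  0.0002, -0.0001,  0.0007]), 'joint_torque': array([ -0.0011, -62.3261,   0.0236, -38.9897,  -0.0616,   0.0397,
         0.0001]), 'ee_pos': array([ 0.2687, -0.5638,  0.2217]), 'eef_rot': array([-0.5977,  0.3779, -0.377 ,  0.5982]), 'ft_force': array([-0.1788, -0.3158,  0.0724]), 'torque': array([-0.0059, -0.015 ,  0.006 ]), 'width': np.float64(0.0873)}
scene [[468.19260730235203, 0.0, 277.596754228285], [0.0, 468.19260730235203, 208.26219892060558], [0.0, 0.0, 1.0]]
[[-0.8824 -0.358   0.3053  0.2554]
 [-0.4702  0.6937 -0.5457  0.3441]
 [-0.0164 -0.625  -0.7804  0.7346]
 [ 0.      0.      0.      1.    ]]
scene drift [([172, 335], 0.55)]
scene cradle [([185, 334], 0.98), ([217, 300], 0.85)]
scene block [([262, 210], 0.69)]
scene bushing []
scene dowel [([259, 240], 0.46)]
scene spanner [([152, 267], 0.66)]
scene plug_gauge [([278, 331], 0.92)]
scene lever_4 [([238, 361], 0.47)]
side [[444.30618510573134, 0.0, 282.
[... 231 characters left out ...]
t [([260, 248], 0.56)]
side cradle [([239, 261], 0.9), ([274, 242], 0.57), ([204, 310], 0.37)]
side block [([202, 311], 0.72), ([216, 212], 0.18)]
side bushing []
side dowel []
side spanner [([306, 348], 0.82)]
side plug_gauge [([216, 212], 0.71)]
side lever_4 [([243, 198], 0.5)]
wrist [[325.19226210127806, 0.0, 275.575449300225], [0.0, 325.19226210127806, 210.38029058096373], [0.0, 0.0, 1.0]]
[[ 1.      0.0002 -0.0005  0.001 ]
 [ 0.0006 -0.2415  0.9704 -0.1623]
 [ 0.0001 -0.9704 -0.2415  0.0663]
 [ 0.      0.      0.      1.    ]]
wrist drift []
wrist cradle []
wrist block []
wrist bushing []
wrist dowel []
wrist spanner []
wrist plug_gauge [([2, 18], 0.63)]
wrist lever_4 [([15, 55], 0.81)]
```

Run:
```python
import cv2
for n,c in [("scene0",(120,320,150,410)),("side0",(150,330,140,400))]:
    im=cv2.imread(f"pics/{n}.png")[c[0]:c[1],c[2]:c[3]]
    cv2.imwrite(f"pics/{n}c.png",cv2.resize(im,None,fx=3,fy=3,interpolation=cv2.INTER_CUBIC))
```

```text
(no output)
```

View pics/scene0.png

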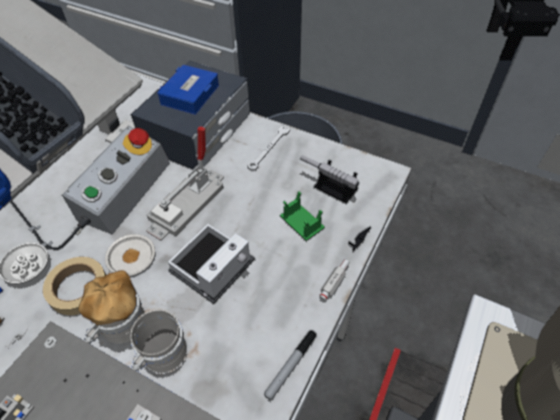

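View pics/side0.png

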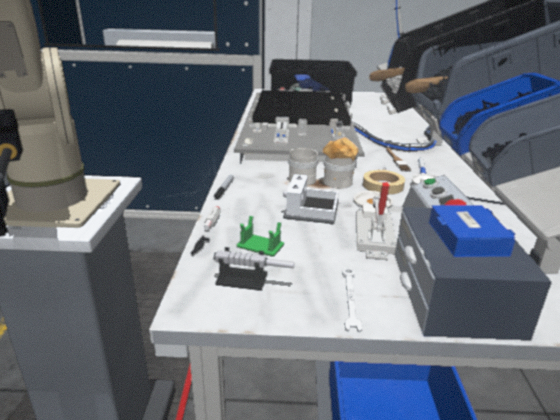

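View pics/scene0c.png

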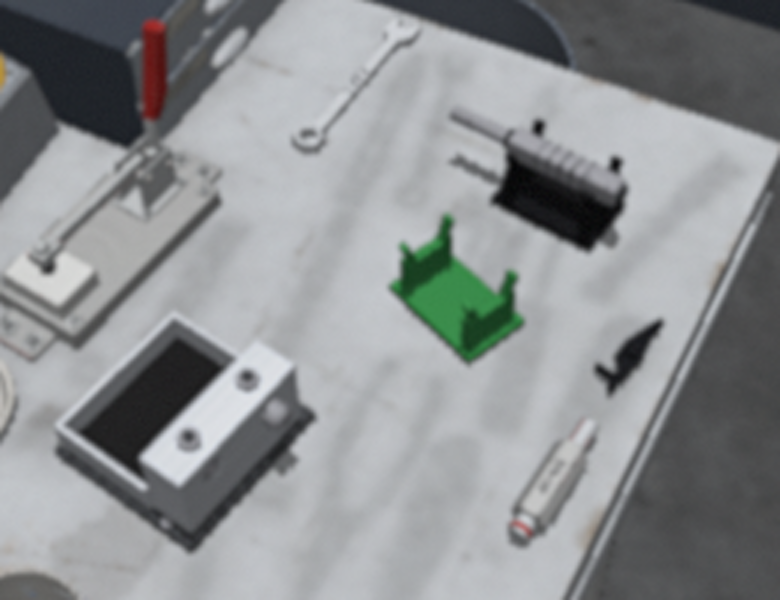

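View pics/side0c.png

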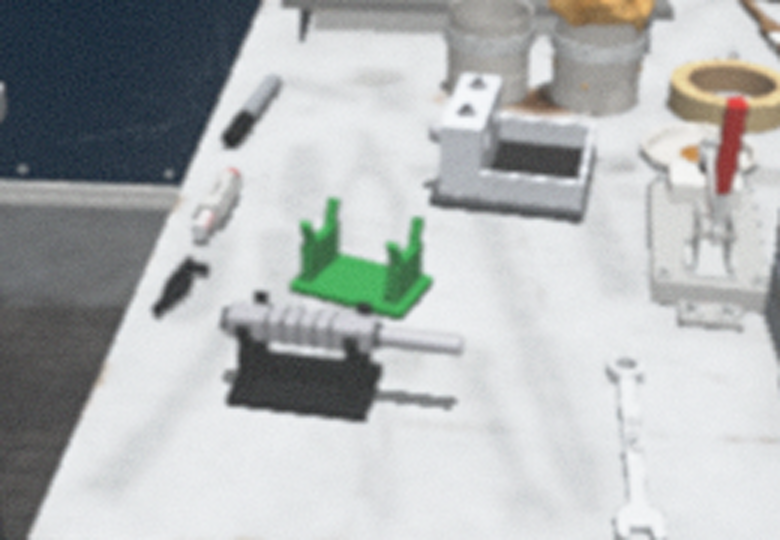

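Run:
```python
from h import *
np.set_printoptions(precision=4,suppress=True)
a=r.camera("scene");b=r.camera("side")
def t(n,s,d):
    print(n,*tri([ray(a,s),ray(b,d)]))
t("tip",(157.7,300.7),(264.3,294.3)); t("end",(185,357),(255.5,214.7))
# block top corners: scene: top quad
t("top far L",(120+345/3,150+260/3),(150+75/3,140+495/3)) 
t("screwA",(120+377/3,150+248/3),(150+113/3,140+473/3))
t("screwB",(120+437/3,150+190/3),(150+82/3,140+478/3))
t("tray far corner",(120+316/3,150+175/3),(150+122/3,140+593/3))
st=r.read_state();print(T(st))
for n,p in(("scene",a),("side",b)):
  for q in ["drift","cradle","block"]:
    for g in r.regions_of(p,q):
      m=g["region"].astype(np.uint8);print(n,q,g["conf"],m.sum(),np.round(cv2.boundingRect(m)))
```

```text
tip [ 0.5485 -0.2811  0.0416] [0.0013818986385631166, 0.001381898638563114]
end [ 0.4155 -0.2635  0.042 ] [0.00044821061595088073, 0.00044821061595101767]
top far L [ 0.556  -0.0247  0.0905] [0.013299081415913974, 0.01329908141591409]
screwA [ 0.5516 -0.0174  0.0618] [0.0027062470249705323, 0.0027062470249705085]
screwB [0.5564 0.0339 0.0652] [0.0013957679238467576, 0.0013957679238465566]
tray far corner [ 0.626  -0.0369  0.0614] [0.01354894273684721, 0.013548942736847211]
[[ 0.4302  0.0001  0.9027  0.2689]
 [-0.9027 -0.0001  0.4302 -0.5642]
 [ 0.0001 -1.      0.0001  0.2226]
 [ 0.      0.      0.      1.    ]]
scene drift 0.62 586 [300 155  59  34]
scene cradle 0.79 692 [314 161  44  43]
scene cradle 0.64 1137 [280 192  45  50]
scene block 0.97 3879 [168 225  87  78]
scene block 0.7 65 [237 253   9  10]
side drift 0.6 707 [214 251  80  17]
side drift 0.23 224 [204 206  17  24]
side cradle 0.78 1116 [216 248  52  43]
side cradle 0.67 981 [237 216  48  40]
side block 0.82 1899 [283 174  56  50]
```

```bash
cat >> h.py <<'E'
def target(pos,yaw):
    # tool y down, tool z heading = yaw (deg) in world
    c,s=np.cos(np.radians(yaw)),np.sin(np.radians(yaw))
    z=np.array([c,s,0]);y=np.array([0,0,-1.]);x=np.cross(y,z)
    M=np.eye(4);M[:3,:3]=np.stack([x,y,z],1);M[:3,3]=pos;return M
def delta(M,st=None):
    A=T(st or r.read_state());D=np.linalg.inv(A)@M
    return np.round(np.r_[D[:3,3],np.degrees(R.from_matrix(D[:3,:3]).as_rotvec())],4).tolist()
E
python3 - <<'E'
from h import *
print(delta(target([.46,-.268,.20],-7.5)))
a=r.camera("scene");b=r.camera("side")
for q in["cradle","lever_4","plug_gauge","spanner"]:
  for p in (a,b):
    print(q,[atz(ray(p,g["centre"]),.02).round(3) for g in r.boxes_of(p,q)])
E
```

```text
[-0.1852, 0.0226, 0.2999, -0.0024, 32.9874, 0.0036]
cradle [array([ 0.463, -0.253,  0.02 ])]
cradle [array([ 0.486, -0.169,  0.02 ]), array([ 0.459, -0.291,  0.02 ])]
lever_4 [array([ 0.366, -0.156,  0.02 ])]
lever_4 [array([ 0.373, -0.195,  0.02 ])]
plug_gauge [array([ 0.37 , -0.062,  0.02 ])]
plug_gauge [array([ 0.38 , -0.075,  0.02 ]), array([0.588, 0.003, 0.02 ])]
spanner [array([0.581, 0.007, 0.02 ])]
spanner [array([ 0.638, -0.344,  0.02 ])]
```

arm_command(deltas=[-0.03,0.0,0.05,0,8,0,-0.185,0.022,0.3,0,33,0,-0.185,0.022,0.3,0,33,0,-0.185,0.022,0.3,0,33,0,-0.185,0.022,0.3,0,33,0,-0.185,0.022,0.3,0,33,0,-0.185,0.022,0.3,0,33,0,-0.185,0.022,0.3,0,33,0], hand=0.5)

```text
time: 3.25
ee_pos: [0.4598, -0.2688, 0.2006]
eef_rot: [0.466, -0.532, 0.532, -0.466]
ft_force: [1.3, 0.0, -0.3]
width: 0.0438
```

Run:
```python
from h import *
st=r.read_state();print(st["ee_pos"],st["time"],st["joint_positions"])
p=r.camera("wrist");save(p,"w1");np.savez("w1.npz",T=T(st))
for q in["drift","cradle","block","bushing","dowel"]:
  print(q,[(np.round(g["centre"]).tolist(),round(g["conf"],2)) for g in r.boxes_of(p,q)])
```

```text
[ 0.45982771 -0.26876074  0.20063073] 3.25 [ 0.66129717  0.15580182 -0.24077353  1.72642635  0.03939393  1.263934
 -1.29083097]
drift [([180.0, 279.0], 0.68)]
cradle [([193.0, 269.0], 0.6), ([181.0, 178.0], 0.58)]
block [([127.0, 52.0], 0.93)]
bushing []
dowel [([170.0, 50.0], 0.48)]
```

View pics/w1.png

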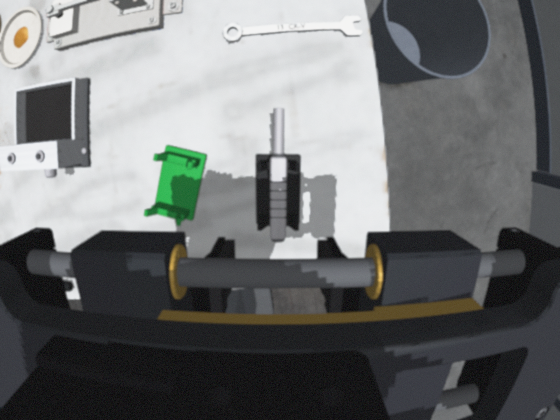

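Run:
```python
import cv2
im=cv2.imread("pics/w1.png")
cv2.imwrite("pics/w1a.png",cv2.resize(im[95:245,225:335],None,fx=4,fy=4,interpolation=cv2.INTER_CUBIC))
cv2.imwrite("pics/w1b.png",cv2.resize(im[70:190,0:110],None,fx=5,fy=5,interpolation=cv2.INTER_CUBIC))
```

```text
(no output)
```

View pics/w1a.png

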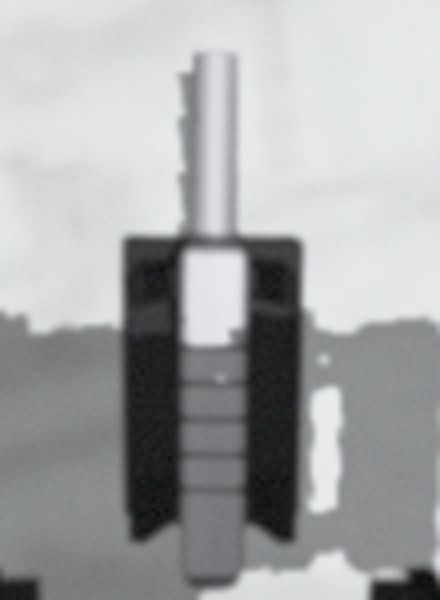

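View pics/w1b.png

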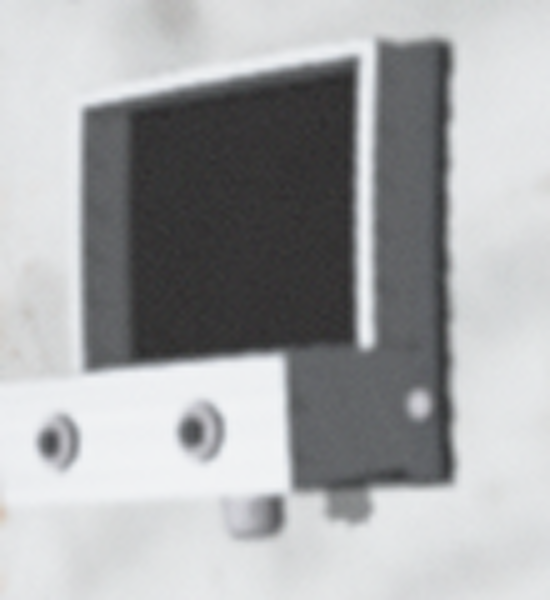

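Run:
```python
from h import *
np.set_printoptions(precision=4,suppress=True)
Tw=np.load("w1.npz")["T"]
a=r.camera("scene");b=r.camera("side");w=r.camera("wrist")
tip,e1=tri([ray(a,(157.7,300.7)),ray(b,(264.3,294.3)),ray(w,(108,279),Tw)])
end,e2=tri([ray(a,(185,357)),ray(b,(255.5,214.7)),ray(w,(240.7,278),Tw)])
print(tip,e1,end,e2)
wt=atz(ray(w,(108,279),Tw),.042);we=atz(ray(w,(240.7,278),Tw),.042);wj=atz(ray(w,(154.5,278.8),Tw),.047)
print("wrist only",wt,we,wj,np.degrees(np.arctan2(*(wt-we)[1::-1])),np.linalg.norm(wt-we))
u=(wt-we)/np.linalg.norm(wt-we);print("origin",wt-.09*u, we+.045*u)
print("cradle front/back of mass",atz(ray(w,(95+238/4,225+213.5/4),Tw),.051),atz(ray(w,(95+540/4,225+212/4),Tw),.051))
# block top corners/screws, z .062/.069
f=lambda x,y:(70+y/5,x/5)
for n,x,y,z in[("sA",190,433,.069),("sB",50,442,.069),("near R",292,492,.062),("far R",287,355,.062),("near L",0,500,.062),("dowel end",255,530,.046),("tray fr",375,42,.03),("tray fl",83,107,.03)]:
    print(n,atz(ray(w,f(x,y),Tw),z))
print(tri([ray(a,(120+377/3,150+248/3)),ray(b,(150+113/3,140+473/3)),ray(w,f(190,433),Tw)]))
print(tri([ray(a,(120+437/3,150+190/3)),ray(b,(150+82/3,140+478/3)),ray(w,f(50,442),Tw)]))
```

```text
[ 0.5484 -0.2827  0.0417] [0.00163333858666329, 0.001871818316447421, 0.001504432236438053] [ 0.4151 -0.2646  0.0422] [0.0009034630333999701, 0.001075066490659378, 0.001466590734709166]
wrist only [ 0.548  -0.2841  0.042 ] [ 0.414  -0.2656  0.042 ] [ 0.5028 -0.2779  0.047 ] -7.866730831497976 0.13529584470049913
origin [ 0.4589 -0.2718  0.042 ] [ 0.4586 -0.2718  0.042 ]
cradle front/back of mass [ 0.5032 -0.2775  0.051 ] [ 0.4284 -0.2674  0.051 ]
sA [ 0.548  -0.0172  0.069 ]
sB [0.556 0.031 0.069]
near R [ 0.5296 -0.039   0.062 ]
far R [ 0.5591 -0.0443  0.062 ]
near L [0.547  0.0621 0.062 ]
dowel end [ 0.5232 -0.0123  0.046 ]
tray fr [ 0.63   -0.0577  0.03  ]
tray fl [0.6435 0.0423 0.03  ]
(array([ 0.5502, -0.0153,  0.0634]), [0.0024297478054140912, 0.004186159477903812, 0.0029880028430290238])
(array([0.5563, 0.0341, 0.0655]), [0.0014676707370127168, 0.0013830198635000697, 0.0004184408847222181])
```

Run:
```python
from h import *
print(delta(target([.459,-.2715,.023],-7.9)))
```

```text
[0.0032, 0.1776, -0.0006, -0.0045, 0.3523, 0.0053]
```

arm_command(deltas=[0.003,0.04,-0.0006,0,0.35,0,0.003,0.09,-0.0006,0,0.35,0,0.003,0.13,-0.0006,0,0.35,0,0.003,0.16,-0.0006,0,0.35,0,0.003,0.1776,-0.0006,0,0.35,0,0.003,0.1776,-0.0006,0,0.35,0])

```text
time: 4.45
ee_pos: [0.4587, -0.2708, 0.0223]
eef_rot: [-0.465, 0.534, -0.533, 0.464]
ft_force: [0.9, -0.1, 0.5]
width: 0.0438
```

arm_command(deltas=[0,0,0,0,0,0,0,0,0,0,0,0,0,0,0,0,0,0,0,0,0,0,0,0], hand=0.0, grip_force=60)

```text
time: 4.95
ee_pos: [0.4595, -0.2712, 0.0235]
eef_rot: [0.464, -0.533, 0.533, -0.465]
ft_force: [-0.6, -0.5, 3.6]
width: 0.0155
```

Run:
```python
from h import *
st=r.read_state();print(st["ee_pos"],st["time"],st["width"],st["ft_force"]);
np.savez("grasp.npz",T=T(st));M=T(st);print(M.round(4))
p=r.camera("wrist");save(p,"w2")
p=r.camera("side");save(p,"s2",(230,310,190,310),5)
```

```text
[ 0.45945275 -0.27121977  0.02346625] 4.95 0.01549924341289783 [-0.59774178 -0.47025419  3.56935496]
[[-1.369e-01  7.000e-04  9.906e-01  4.595e-01]
 [-9.906e-01 -5.000e-04 -1.369e-01 -2.712e-01]
 [ 4.000e-04 -1.000e+00  8.000e-04  2.350e-02]
 [ 0.000e+00  0.000e+00  0.000e+00  1.000e+00]]
```

View pics/w2.png

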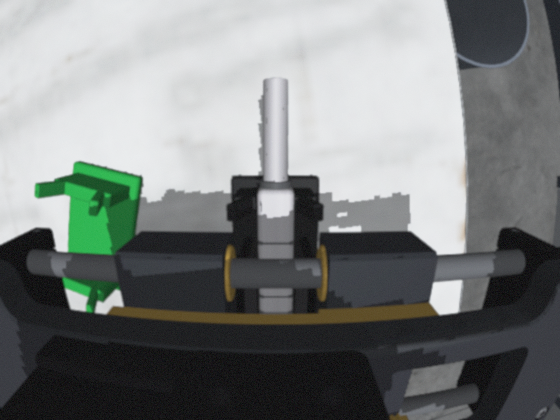

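View pics/s2.png

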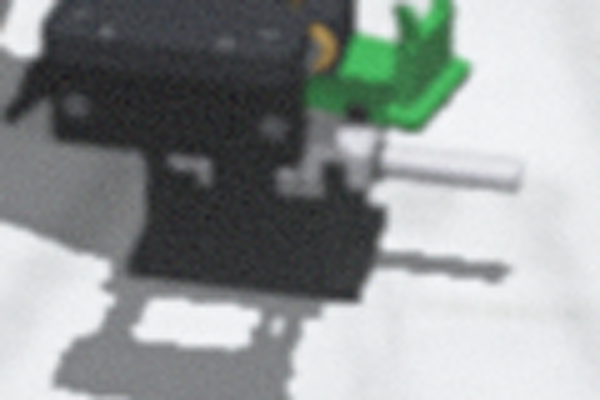

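Run:
```python
from h import *
Tw=np.load("grasp.npz")["T"]
w=r.camera("wrist");t=atz(ray(w,(79,276),Tw),.0425);print(t, np.linalg.inv(Tw)@np.r_[t,1])
print(delta(target([.4235,.0545,.15],-9.5)))
```

```text
[ 0.5483811  -0.28404201  0.0425    ] [ 5.35477290e-04 -1.89615783e-02  8.98616608e-02  1.00000000e+00]
[-0.3177, -0.1267, -0.0801, -0.0369, 1.6365, 0.0215]
```

arm_command(deltas=[0,-0.03,0,0,0,0,0,-0.08,0,0,0,0,0,-0.1267,0,0,0,0,-0.05,-0.1267,-0.0126,0,0.5,0,-0.11,-0.1267,-0.0277,0,1,0,-0.17,-0.1267,-0.0428,0,1.6,0,-0.23,-0.1267,-0.058,0,1.6,0,-0.28,-0.1267,-0.0706,0,1.6,0])

```text
time: 6.1
ee_pos: [0.4267, 0.0182, 0.1495]
eef_rot: [0.457, -0.539, 0.539, -0.457]
ft_force: [1.2, -0.0, -0.8]
width: 0.0154
```

Run:
```python
from h import *
st=r.read_state();print(st["ee_pos"],st["time"],st["width"],st["ft_force"]);
print(delta(target([.4235,.0545,.15],-9.5)))
```

```text
[0.42673493 0.01824546 0.14954183] 6.1 0.015401339563635413 [ 1.20194234 -0.02409918 -0.80583249]
[-0.0352, -0.0005, -0.0091, -0.0077, 0.0971, 0.0217]
```

arm_command(deltas=[-0.035,-0.0005,-0.009,0,0,0,-0.035,-0.0005,-0.009,0,0,0,-0.035,-0.0005,-0.009,0,0,0])

```text
time: 6.48
ee_pos: [0.4243, 0.0513, 0.1499]
eef_rot: [0.457, -0.54, 0.54, -0.457]
ft_force: [-0.0, -0.6, -1.6]
width: 0.0158
```

Run:
```python
from h import *
st=r.read_state();print(st["ee_pos"],st["time"],st["width"],st["ft_force"]);
p=r.camera("wrist");save(p,"w3");np.savez("w3.npz",T=T(st));save(p,"w3c",(0,200,140,400),3)
p=r.camera("scene");save(p,"sc3",(215,310,160,300),5)
```

```text
[0.42429115 0.0513197  0.14989852] 6.475 0.015841833048170894 [-0.0355359  -0.61199577 -1.64587998]
```

View pics/w3c.png

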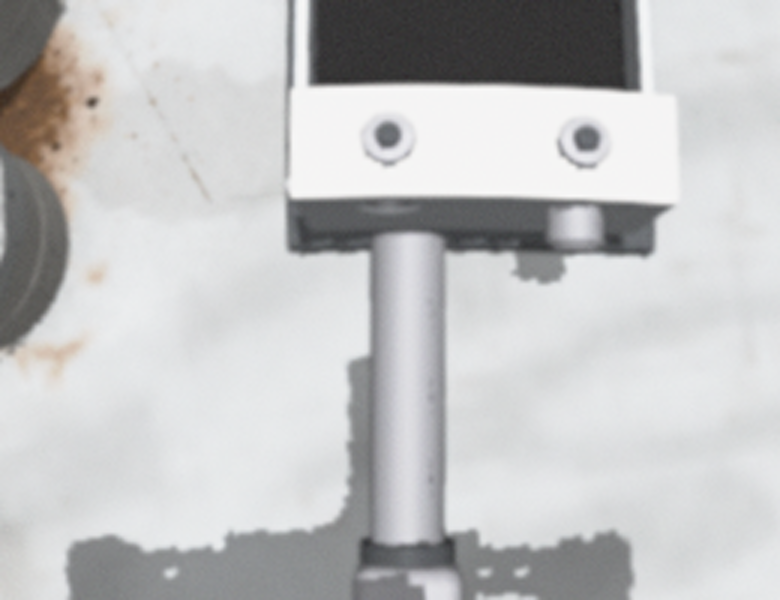

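View pics/sc3.png

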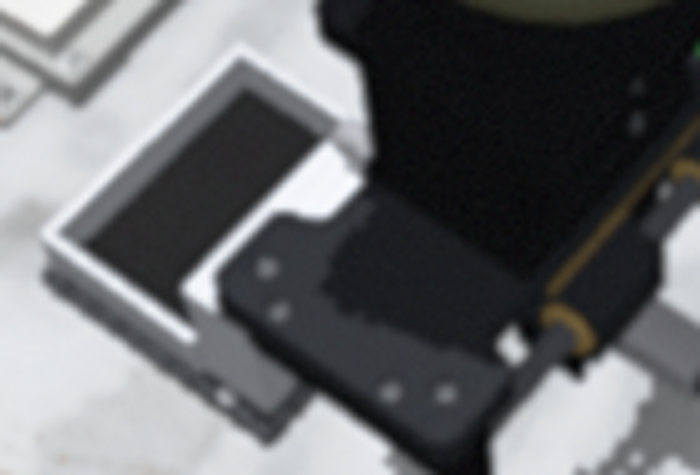

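Run:
```python
from h import *
from scipy.optimize import least_squares
np.set_printoptions(precision=4,suppress=True)
Tw=np.load("w3.npz")["T"];w=r.camera("wrist")
f=lambda x,y:(y/3,140+x/3)
obs=[((-15,50,62),(290,195)),((-15,-50,62),(677,205)),((15,-50,62),(676,98)),((15,50,62),(292,90)),((0,25,69),(388,135)),((0,-25,69),(585,136)),((-27,-25,54),(578,206+0))][:6]
def res(v,z=0):
    c,s=np.cos(v[2]),np.sin(v[2]);o=[]
    for (x,y,h),(u,vv) in obs:
        X=[v[0]+(c*x-s*y)/1e3,v[1]+(s*x+c*y)/1e3,h/1e3+(v[3] if len(v)>3 else 0)]
        o+=list(proj(w,X,Tw)-np.array(f(u,vv)))
    return o
for v0 in ([.5525,.0075,-.166],[.5525,.0075,-.166,0]):
    s=least_squares(res,v0);print(s.x,np.degrees(s.x[2]),np.array(res(s.x)).reshape(-1,2))
v=least_squares(res,[.5525,.0075,-.166]).x
c,s=np.cos(v[2]),np.sin(v[2])
def B(x,y): return [v[0]+(c*x-s*y)/1e3,v[1]+(s*x+c*y)/1e3]
for n,X in (("bore bevel top",B(-15,25)+[.0575]),("dowel end top",B(-27,-25)+[.054]),("drift tip",(Tw@np.array([0,-.019,.09,1]))[:3])):
    q=proj(w,X,Tw);print(n,[(q[1]-140)*3,q[0]*3])
yaw=np.degrees(v[2])
st=r.read_state()
for bx in(-20,):
    xy=B(bx-90,25);print("align tip at",bx,delta(target(xy+[.027],yaw)),delta(target(B(-125,25)+[.15],yaw)))
np.savez("blk.npz",v=v)
```

```text
[ 0.5523  0.0091 -0.1624] -9.303485318408079 [[ 0.7718 -0.046 ]
 [-0.0088  0.1751]
 [-0.029  -0.4632]
 [-0.506  -0.4336]
 [-0.7646 -0.1798]
 [ 0.5001  0.8991]]
[ 0.5526  0.009  -0.1625 -0.001 ] -9.310414938761548 [[ 0.6968  0.1973]
 [-0.0785 -0.0793]
 [ 0.0371 -0.7072]
 [-0.4403 -0.1892]
 [-0.7449 -0.0574]
 [ 0.5198  0.7534]]
bore bevel top [np.float64(388.4259538163719), np.float64(198.46166065033435)]
dowel end top [np.float64(578.822235282083), np.float64(248.28139354065678)]
drift tip [np.float64(404.53250720464575), np.float64(236.10662922979228)]
align tip at -20 [-0.0045, 0.123, 0.023, 0.0152, -0.2706, 0.0112] [-0.0044, -0.0, 0.0079, 0.0152, -0.2706, 0.0112]
```

arm_command(deltas=[-0.005,0.02,0.01,0,-0.27,0,-0.005,0.06,0.014,0,-0.27,0,-0.005,0.1,0.014,0,-0.27,0,-0.005,0.1228,0.014,0,-0.27,0,-0.005,0.1228,0.014,0,-0.27,0,-0.005,0.1228,0.014,0,-0.27,0])

```text
time: 7.38
ee_pos: [0.4397, 0.0544, 0.0282]
eef_rot: [0.458, -0.538, 0.539, -0.458]
ft_force: [1.0, -0.2, -1.2]
width: 0.0153
```

Run:
```python
from h import *
np.set_printoptions(precision=4,suppress=True)
v=np.load("blk.npz")["v"];c,s=np.cos(v[2]),np.sin(v[2])
st=r.read_state();M=T(st);print(st["ee_pos"],st["time"],st["width"],st["ft_force"]);
t=(M@[.0005,-.0187,.09,1])[:3];d=t[:2]-v[:2];print("tip in block",1e3*np.array([c*d[0]+s*d[1],-s*d[0]+c*d[1],t[2]]))
p=r.camera("wrist");save(p,"w4",(0,200,140,400),3)
print(proj(p,t,M))
p=r.camera("side");save(p,"sd4",(150,250,190,350),5)
print(proj(p,t))
xy=lambda bx,by:np.r_[v[0]+(c*bx-s*by)/1e3,v[1]+(s*bx+c*by)/1e3,.0272]
print("fwd 0", delta(target(xy(0-90,25.5),np.degrees(v[2]))))
```

```text
[0.4397 0.0544 0.0282] 7.375 0.015271570153690968 [ 0.9661 -0.2005 -1.2248]
tip in block [-28.4642  26.074   47.0136]
[ 78.805  275.9807]
[183.5616 286.1803]
fwd 0 [0.0012, 0.0014, 0.0281, -0.1222, 0.0762, -0.0129]
```

View pics/w4.png

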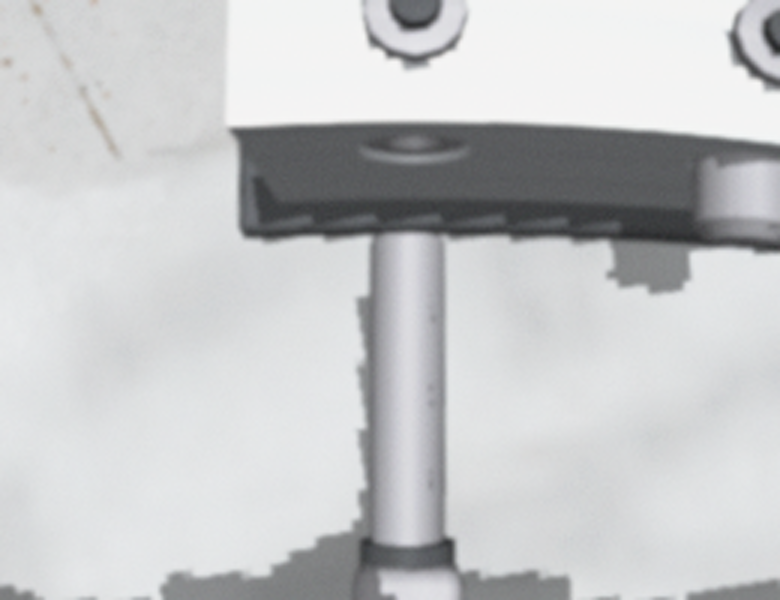

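View pics/sd4.png

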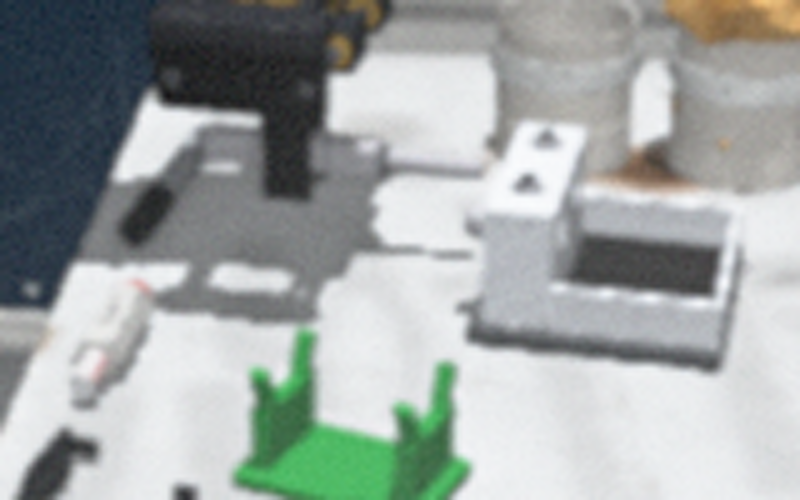

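arm_command(deltas=[0.001,0.001,0.005,0,0,0,0.001,0.001,0.01,0,0,0,0.001,0.001,0.013,0,0,0,0.001,0.001,0.013,0,0,0])

```text
time: 7.98
ee_pos: [0.4519, 0.0516, 0.0263]
eef_rot: [-0.458, 0.539, -0.538, 0.458]
ft_force: [-0.6, -0.3, -2.1]
width: 0.0159
```

```bash
cat > chk.py <<'E'
from h import *
import sys
np.set_printoptions(precision=4,suppress=True)
v=np.load("blk.npz")["v"];c,s=np.cos(v[2]),np.sin(v[2])
st=r.read_state();M=T(st);print(st["ee_pos"],st["time"],st["width"],st["ft_force"],st["torque"]);
t=(M@[.0005,-.0187,.09,1])[:3];d=t[:2]-v[:2];print("tip in block",1e3*np.array([c*d[0]+s*d[1],-s*d[0]+c*d[1],t[2]]))
if len(sys.argv)>1:
    p=r.camera("wrist");save(p,sys.argv[1],(0,200,140,400),3)
E
python3 chk.py w5
```

```text
[0.4519 0.0516 0.0263] 7.975 0.015922473378187207 [-0.6308 -0.3226 -2.1253] [0.0978 0.0585 0.0213]
tip in block [-15.937   25.3428  45.033 ]
```

View pics/w5.png

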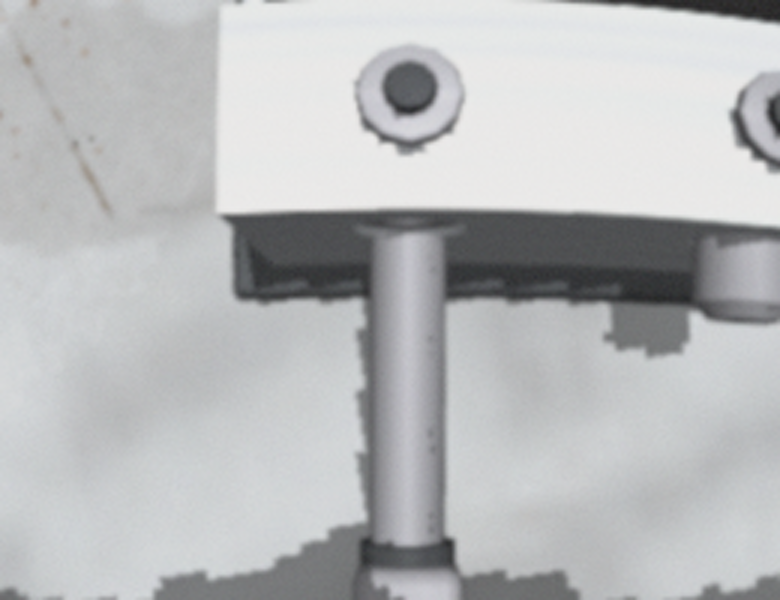

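arm_command(deltas=[0.0003,-0.0005,0.004,0,0,0,0.0003,-0.0005,0.008,0,0,0,0.0003,-0.0005,0.012,0,0,0,0.0003,-0.0005,0.012,0,0,0])

```text
time: 8.52
ee_pos: [0.4622, 0.0496, 0.0262]
eef_rot: [-0.459, 0.539, -0.538, 0.458]
ft_force: [-5.3, 0.8, -0.5]
width: 0.0153
```

```bash
python3 chk.py
```

```text
[0.4622 0.0496 0.0262] 8.525 0.015319534753479018 [-5.3495  0.7632 -0.4586] [0.305 1.037 0.036]
tip in block [-5.4296 25.0717 44.644 ]
```

arm_command(deltas=[0,-0.0005,0.004,0,0,0,0,-0.0005,0.008,0,0,0,0,-0.0005,0.012,0,0,0,0,-0.0005,0.016,0,0,0,0,-0.0005,0.02,0,0,0,0,-0.0005,0.024,0,0,0,0,-0.0005,0.024,0,0,0])

```text
time: 9.4
ee_pos: [0.4876, 0.0455, 0.0274]
eef_rot: [0.458, -0.538, 0.539, -0.458]
ft_force: [-0.0, 0.2, -0.7]
width: 0.015
```

```bash
python3 chk.py w6
python3 - <<'E'
from h import *
p=r.camera("scene");save(p,"sc6",(215,310,160,300),5)
p=r.camera("side");save(p,"sd6",(150,250,240,350),5)
E
```

```text
[0.4876 0.0455 0.0274] 9.4 0.015008361969744116 [-0.0196  0.2344 -0.6576] [ 0.0519  0.0528 -0.0058]
tip in block [20.2025 25.0783 46.0983]
```

View pics/w6.png

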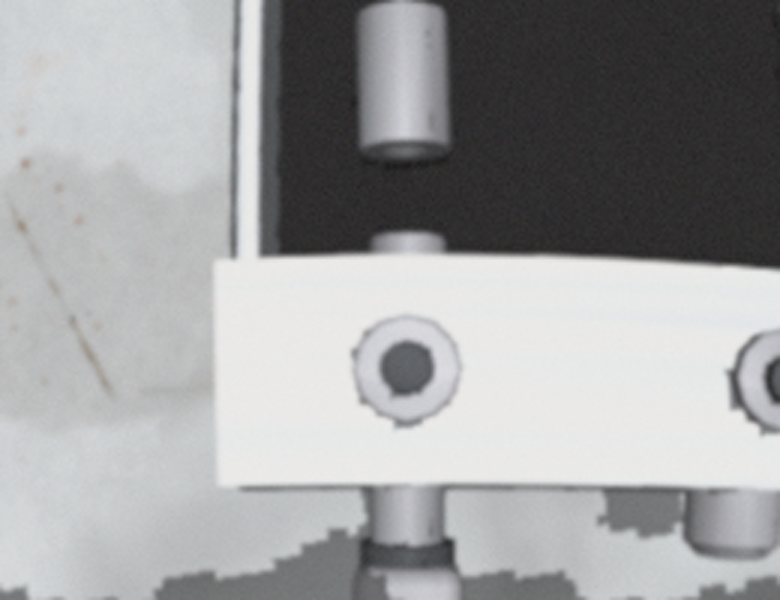

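View pics/sd6.png

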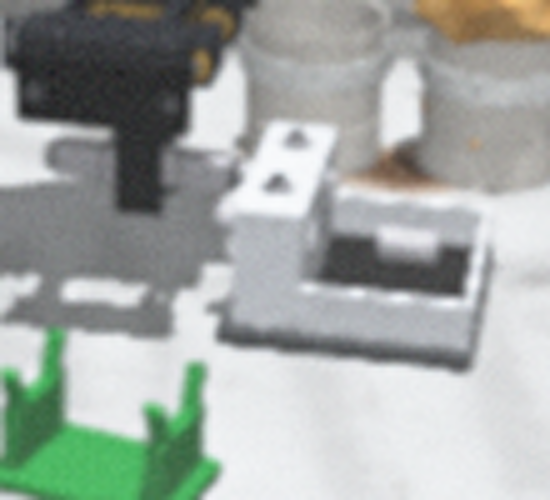

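View pics/sc6.png

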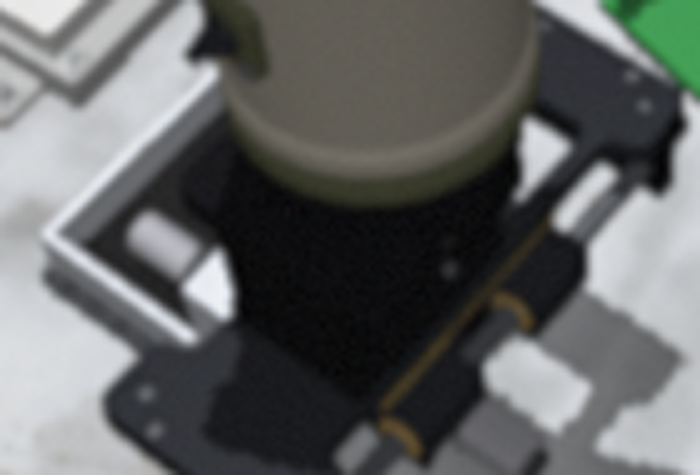

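arm_command(deltas=[0,0,-0.01,0,0,0,0,0,-0.022,0,0,0,0,0,-0.036,0,0,0,0,0,-0.05,0,0,0,0,0,-0.055,0,0,0,0,-0.05,-0.055,0,0,0,0,-0.1,-0.055,0,0,0,0,-0.11,-0.055,0,0,0])

```text
time: 10.55
ee_pos: [0.4348, 0.0546, 0.1405]
eef_rot: [0.457, -0.537, 0.54, -0.46]
ft_force: [-0.0, 0.5, -2.4]
width: 0.0154
```

```bash
python3 chk.py
python3 - <<'E'
from h import *
G=np.load("grasp.npz")["T"];print(G[:3,3])
print(delta(target([G[0,3],G[1,3],.13],-7.9)))
E
```

```text
[0.4348 0.0546 0.1405] 10.55 0.015382960274448307 [-0.0377  0.5302 -2.4045] [ 0.0532  0.0481 -0.0231]
tip in block [-33.4838  25.5025 159.6863]
[ 0.45945275 -0.27121977  0.02346625]
[0.3177, 0.0107, 0.0764, -0.3286, -1.3036, -0.0317]
```

arm_command(deltas=[0.05,0.0,0.01,0,-0.5,0,0.11,0.0,0.026,0,-1,0,0.17,0,0.04,0,-1.3,0,0.23,0,0.055,-0.3,-1.3,0,0.28,0,0.068,-0.3,-1.3,0,0.31,0,0.075,-0.3,-1.3,0,0.3177,0,0.0764,-0.3,-1.3,0,0.3177,0,0.0764,-0.3,-1.3,0])

```text
time: 11.55
ee_pos: [0.4573, -0.2709, 0.1365]
eef_rot: [-0.466, 0.535, -0.531, 0.463]
ft_force: [0.4, 0.9, -2.7]
width: 0.0155
```

```bash
python3 chk.py w7
python3 - <<'E'
from h import *
G=np.load("grasp.npz")["T"];print(delta(G))
st=r.read_state();p=r.camera("side");save(p,"sd7",(200,310,180,330),5)
E
```

```text
[ 0.4573 -0.2709  0.1365] 11.55 0.015508535851304472 [ 0.3883  0.8616 -2.7231] [ 0.0583  0.0036 -0.0224]
tip in block [  41.5774 -290.0401  154.6452]
[0.0008, 0.1133, 0.0027, 0.3913, 0.0374, -0.0698]
```

View pics/w7.png

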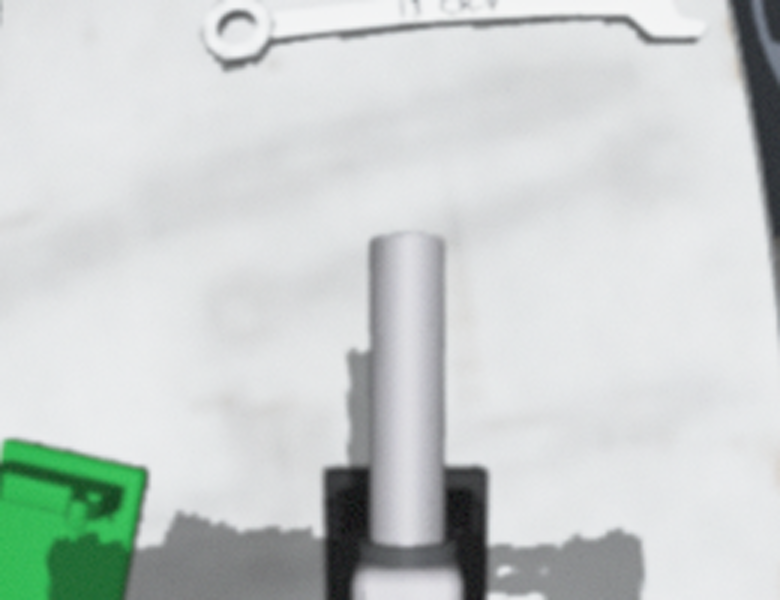

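View pics/sd7.png

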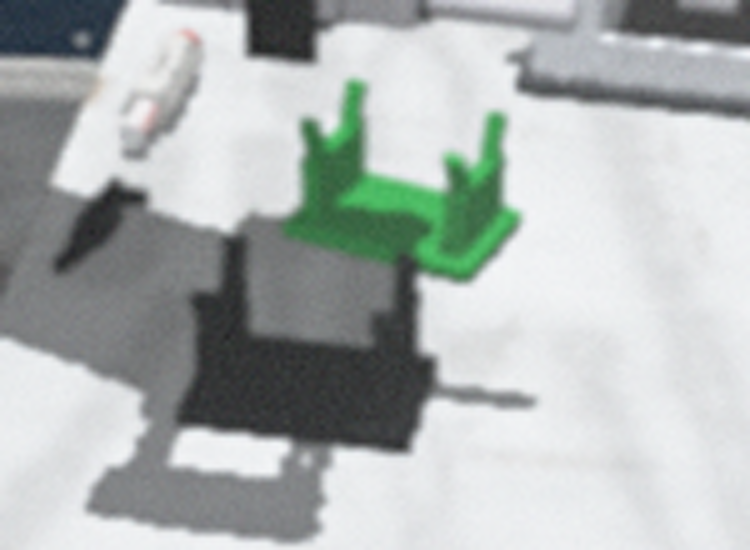

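arm_command(deltas=[0.0005,0.03,0.002,0.4,0,0,0.0005,0.065,0.002,0.4,0,0,0.0005,0.09,0.002,0.4,0,0,0.0005,0.102,0.002,0.4,0,0,0.0005,0.11,0.002,0.4,0,0,0.0005,0.1125,0.002,0.4,0,0,0.0005,0.1125,0.002,0.4,0,0])

```text
time: 12.52
ee_pos: [0.4593, -0.2723, 0.0254]
eef_rot: [0.464, -0.532, 0.534, -0.465]
ft_force: [-0.1, -0.8, -1.1]
width: 0.0152
```

```bash
python3 chk.py;python3 - <<'E'
from h import *
G=np.load("grasp.npz")["T"];print(delta(G))
E
```

```text
[ 0.4593 -0.2723  0.0254] 12.525 0.015197273376905334 [-0.0836 -0.7625 -1.1471] [0.0982 0.0946 0.0172]
tip in block [  43.6207 -291.0558   44.3508]
[-0.0011, 0.0019, -0.0, -0.105, -0.0231, -0.005]
```

Still hanging about 2 mm up; lower until contact shows.

arm_command(deltas=[-0.0005,0.001,0,0,0,0,-0.0005,0.002,0,0,0,0,-0.0005,0.0025,0,0,0,0,-0.0005,0.0025,0,0,0,0])

```text
time: 13.02
ee_pos: [0.4593, -0.2718, 0.0234]
eef_rot: [0.464, -0.533, 0.534, -0.465]
ft_force: [-2.4, 1.7, 9.1]
width: 0.0151
```

```bash
python3 chk.py
```

```text
[ 0.4593 -0.2718  0.0234] 13.025 0.015087590508355335 [-2.4248  1.6931  9.1311] [ 0.5125  0.8971 -0.0294]
tip in block [  43.5282 -290.5686   42.3217]
```

Resting (about 10 N). Ease off slightly, open partly, and look.

arm_command(deltas=[0,-0.0006,0,0,0,0,0,-0.0006,0,0,0,0,0,-0.0006,0,0,0,0,0,-0.0006,0,0,0,0], hand=0.5)

```text
time: 13.52
ee_pos: [0.4589, -0.2717, 0.0229]
eef_rot: [0.464, -0.533, 0.534, -0.465]
ft_force: [-1.3, -0.5, 0.0]
width: 0.0419
```

```bash
python3 chk.py
```

```text
[ 0.4589 -0.2717  0.0229] 13.525 0.041922087451720956 [-1.3144 -0.4533  0.0417] [0.039  0.0078 0.0177]
tip in block [  43.1733 -290.5616   41.701 ]
```

arm_command(deltas=[0,-0.02,0,0,0,0,0,-0.05,0,0,0,0,0,-0.09,0,0,0,0,0,-0.14,0,0,0,0,0,-0.177,0,0,0,0,0,-0.177,0,0,0,0,0,-0.177,0,0,0,0])

```text
time: 14.4
ee_pos: [0.4583, -0.2715, 0.1992]
eef_rot: [0.464, -0.533, 0.533, -0.465]
ft_force: [0.2, 0.1, -0.5]
width: 0.0433
```

```bash
python3 chk.py
python3 - <<'E'
from h import *
st=r.read_state();M=T(st)
p=r.camera("wrist");save(p,"w8");save(p,"w8c",(95,245,225,335),4)
p=r.camera("side");save(p,"sd8",(150,330,140,400),3)
p=r.camera("scene");save(p,"sc8",(120,320,150,410),3)
np.savez("w8.npz",T=M)
E
```

```text
[ 0.4583 -0.2715  0.1992] 14.4 0.0432819657760674 [ 0.2399  0.064  -0.4813] [0.0279 0.0805 0.0125]
tip in block [  42.5356 -290.3945  217.9505]
```

View pics/w8c.png

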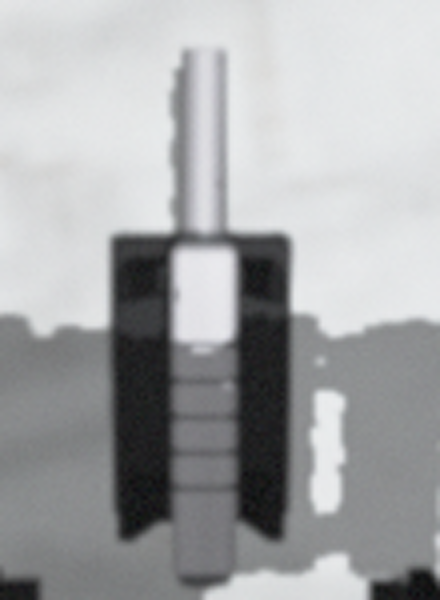

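View pics/sd8.png

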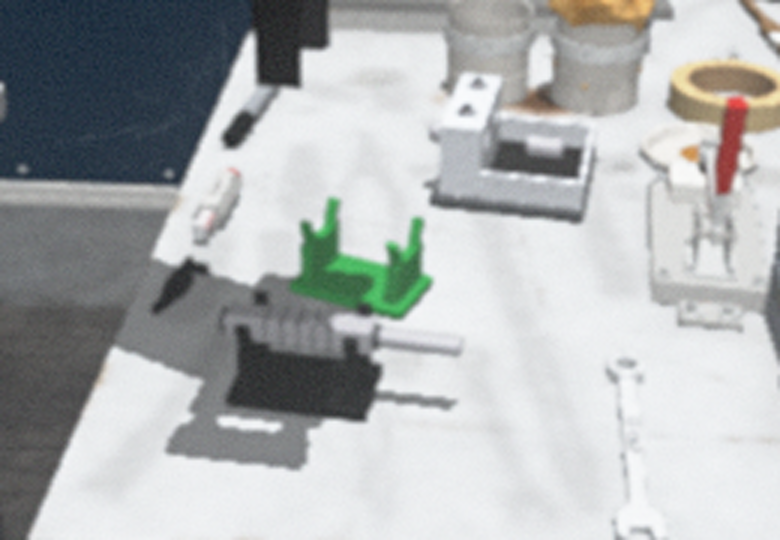

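View pics/sc8.png

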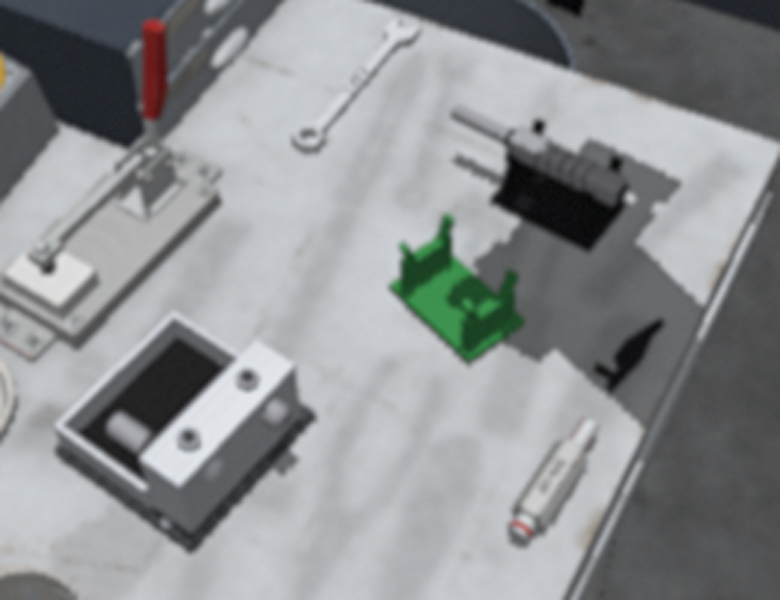

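View pics/w8.png

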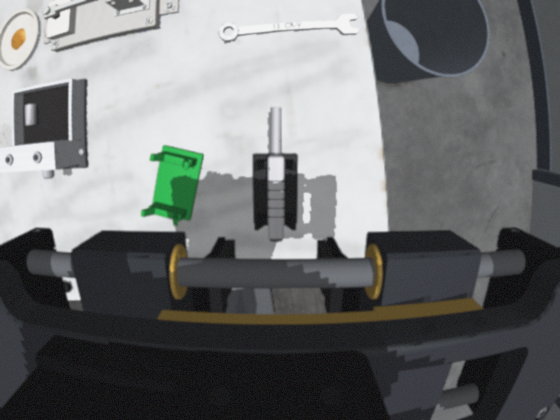

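Run:
```python
from h import *
p=r.camera("wrist")
M=T(r.read_state())
wt=atz(ray(p,(95+50/4,225+204/4),M),.042);we=atz(ray(p,(95+582/4,225+204/4),M),.042);print(wt,we,wt+(we-wt)*90/135)
print(r.close_job())
```

```text
[ 0.54711252 -0.28425913  0.042     ] [ 0.41358009 -0.2657901   0.042     ] [ 0.4580909  -0.27194645  0.042     ]
the job is handed in; nothing more can be done
None
```

The bushing is in the tray, the drift is back in its black cradle, and I handed the job in at about 14.6 s of the 51 s allowed.

- **Push:** I gripped the drift at its middle and pushed its nose through the left bore, which held the bushing. The wrist force was about 5 N partway through. The tip ended about 20 mm past the block's middle, out of the far face, and the wrist and side pictures show the bushing on the tray floor.
- **Drift:** It lies in both saddles at about (0.458, -0.272) m, compared with (0.459, -0.272) m at the start, with its axis within half a degree of where it was. This check takes the drift's 42 mm resting height as given.
- **Dowel and bystanders:** In the last pictures the dowel still stands out of the right bore, and the spanner, plug gauge, lever and green cradle look where they were at the start. I judged these by eye and did not measure how far the dowel might have moved.
- **Gripper:** It was open and clear, with the tool tip about 20 cm above the bench.
- **Disagreements:** The network never reported the bushing before the push, so I chose the left bore because the dowel showed in the right one, and the close picture agreed. Position measurements of the same points from different cameras differed by 1 to 4 mm; the fit of the block's pose from the close wrist picture was within one pixel.

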